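# Feel which salt mill is full and hold it over the bowl

### The job

One of the two look-alike wooden salt mills in the caddy is full and the other nearly empty: lift each in turn straight up clear of the caddy and hold it still for a moment to feel its weight, so that both have been lifted before you choose. Set the lighter one gently back, upright, in the compartment it came from and let it go. Bring the full one to the small bowl on the marble board and finish while still holding it, upright and still, centred over the bowl with its foot a few centimetres above the rim and touching nothing; leave everything else where it is.

Things in the scene. Friction and masses are not known exactly. Their poses are not given: they have to be found in the camera images.
- mill_a: One of two look-alike wooden mills in the caddy, 220 mm tall, loose; one weighs about 0.5 kg (full), the other 0.2 kg: which is which changes. Origin: centre of its foot; z up. Round body 58 mm wide up to 158 mm; round fixed head, widest (51 mm) 179 mm above the origin: grip it there from above, any yaw, best closing square to the line between the mills. Grip 40 N or so.
- mill_b: One of two look-alike wooden mills in the caddy, 220 mm tall, loose; one weighs about 0.5 kg (full), the other 0.2 kg: which is which changes. Origin: centre of its foot; z up. Round body 58 mm wide up to 158 mm; round fixed head, widest (51 mm) 179 mm above the origin: grip it there from above, any yaw, best closing square to the line between the mills. Grip 40 N or so.
- caddy: Pale wooden caddy, fixed, 150 x 150 x 64 mm (rim), 2 x 2 open compartments: inside 66 x 66 mm, walls 6 mm, inner floor 10 mm above the origin. Origin: centre of its underside; z up. Compartment centres at x, y = +-36 mm; mill_a starts in (-36, 36), mill_b in (36, -36), jar and shaker in the others. A steel handle juts 28 mm from the +y and the -y end.
- bowl: Small white bowl with a coloured band, loose, standing on the marble board (26 mm thick, fixed): 115 mm across the rim, 52 mm high. Origin: centre of its underside; z up.
- jar: Spice jar with a yellow cap, 45 mm wide, 100 mm tall, loose in a compartment; leave alone. Origin: centre of its underside.
- shaker: Glass shaker with a rounded metal top, 44 mm wide, 90 mm tall, loose in a compartment; leave alone. Origin: centre of its underside.
- lemon: Lemon, 78 x 55 x 56 mm, loose on the marble board; leave alone. Origin: centre of its underside.
- garlic: Garlic bulb, 60 mm wide and high, loose on the marble board; leave alone. Origin: centre of its underside.

How it is judged:
By the outcome, as a careful person would: the job done as asked, in the order asked, and still so for the second after the job is handed in, while the arm keeps its last pose, push and grip.
It also fails if it takes over 72 s, if anything falls off the work surface, if the arm or the gripper's body presses on something with over 40 N, if the wrist force passes 120 N, or if a joint passes its speed limit or range.

### The arm

A 6-joint arm with a two-finger parallel gripper is mounted at the origin on a cart in front of the work surface, level with it; the furniture and walls round the work are solid. World frame = base frame: x ahead of the robot, y to its left, z up, the work surface at z = 0. Lengths are in m, angles in rad, forces in N, time in s.
With the tool pointing down it reaches from about 0.275 to 0.75 m from the base axis. Payload 10.2 kg.
Tool frame: the origin (TCP) lies on the mounting face of the last link; the fingertips stand 173 mm ahead of it and the grasp point (between the pads) lies 155 mm ahead of it; z points along the fingers, y is the line along which they close (so a half turn about z gives the same grasp; the last joint's range is limited). The gripper opens to 85 mm and grips with 20 to 120 N. Pads are 22 mm wide; open, the fingers measure 114 mm over their backs; the gripper's body (76 mm by 85 mm) begins 54 mm behind the grasp point. The pads swing forward as they close: fully open they stand 13 mm farther back than shut.
Start: joints at [1.074, 0.313, 1.498, -0, 1.331, -0.223], TCP at [0.142, 0.505, 0.405] pointing down, gripper open.
Joint ranges: [-2.94, 2.94], [-0.97, 2.17], [0.19, 2.56], [-1.23, 4.37], [0.02, 3.11], [-2.88, 2.88]. Speed limits (rad/s): [2.39, 2.39, 3.01, 3.14, 3.14, 3.14].

### API

Orientations are given as a unit quaternion [x, y, z, w].
In Python, from rig import get_obs, read_camera, get_calibration, close_job gives the robot as it stands.
- The arm moves only by the shell command python3 -m pendant 'ROWS' [OPENING] [FORCE]. ROWS is JSON, a list of rows, each a list of 2 entries, a list of its own where there are three numbers: the shift along the tool's x, y, z in cm, then the turn, a rotation vector about the tool's x, y, z in rad. A call has exactly 8 rows; each row is the pose to reach, as a shift and turn from the pose commanded when the call began, along the tool's axes at that moment; what a row does not reach only later rows make up. A row lasts 1/8 s, in which the tool goes at most 62.5 mm and 10.7 degrees, less where a joint would pass 70% of its speed; a pose out of reach is approached as far as the arm can. A call with a gripper value outside its range is refused whole. OPENING is the opening, from 0 (shut) to 1 (fully open), set as the call begins (- or left out, the last holds). The fingers move at their own pace and stop on an object; FORCE is the grip in N (left out, the last holds). Time passes only in rows, so rows that repeat a pose let the fingers close, or fill a call up. It gives the time, the measured TCP pose, the force, the opening and the grip force at its end, in the units of the state.
- get_obs(): the state, without advancing time (a new reading comes with each control period).
- read_camera(name): name is "scene" or "top"; returns the picture (384x512x3 uint8, red, green, blue); there is no depth.
- get_calibration(name): a dict with "vertical_fov" (degrees; the focal length in pixels is half the picture's height over the tangent of half this angle, whatever the lens; pixels are square), "cx", "cy" (the principal point, pixels), "extrinsics" (4x4, takes a point from camera to world coordinates). Camera axes: x right, y down, z forward; pixel columns grow to the right and rows downward; lengths in m; the calibration is good to about 2 mm. A picture is of the moment at which its call begins. get_calibration takes no time and is no camera call.
- close_job(): hands the job in; it is judged then, once.
The state is a dict: "clock": time; "joints": joint angles; "dq": joint speeds; "joint_efforts": joint torques, N m; "tcp_pos": TCP position; "tcp_rot": TCP orientation; "ft_force": force on the tool from outside, world axes, zero at the start; "torque": the same for the moment, N m; "gripper_width": opening from 0.0 (shut) to 1.0 (fully open); "grasp_force": force on a finger pad.
Only numpy, scipy, OpenCV 4.12 (cv2) and the standard library are available. Lean on these libraries where they do the work, as an engineer would, in place of code of your own. Each camera call takes 0.05 s, during which the arm holds its last target. There are 200 camera calls.

## Working session

There is one attempt and no reset: what is moved stays moved. The work goes in short steps, Python scripts to look and compute and a shell command to move; the robot and the scene stay as the last step left them, time stands still between calls to the robot, and variables do not carry over. Pictures are saved under pics/ and viewed, at most 10 in all, crops included, and the job is handed in when it is done.

```bash
mkdir -p pics; ls; python3 - <<'E'
from rig import *
import cv2
o=get_obs();print(o)
for n in("scene","top"):
    cv2.imwrite(f"pics/{n}0.png",cv2.cvtColor(read_camera(n),cv2.COLOR_RGB2BGR));print(get_calibration(n))
E
```

```text
pics
{'clock': 0.0, 'joints': array([ 1.07359872e+00,  3.13465158e-01,  1.49844201e+00,  6.78846075e-06,
        1.33098353e+00, -2.23454228e-01]), 'dq': array([-1.48637351e-06,  2.34895650e-04,  7.83053150e-07,  1.89605399e-05,
        6.55163874e-04,  9.82213508e-04]), 'joint_efforts': array([ 2.92944105e-04, -4.12267220e+01, -2.59746587e+01, -1.52789680e-04,
        4.13042813e-03,  5.21182670e-06]), 'tcp_pos': array([0.14194871, 0.50540987, 0.40412531]), 'tcp_rot': array([ 1.36445506e-01,  9.90647365e-01, -6.06183157e-04, -2.31917453e-04]), 'ft_force': array([-0.08203429,  0.3708424 ,  0.52777334]), 'torque': array([-0.04062575, -0.03960481, -0.02417527]), 'grasp_force': 0.0, 'gripper_width': 0.9998993311919677}
{'vertical_fov': 51.37667670222598, 'cx': 253.3763169222586, 'cy': 198.06979912677173, 'extrinsics': array([[ 0.48936559, -0.65489295,  0.57587893, -0.02384687],
       [-0.87195907, -0.35650255,  0.33554927, -0.65651206],
       [-0.01444655, -0.66634913, -0.74549992,  0.79033758],
       [ 0.        ,  0.        ,  0.        ,  1.        ]])}
{'vertical_fov': 50.900195631617784, 'cx': 252.7893702594461, 'cy': 194.9781194481573, 'extrinsics': array([[ 0.00799099, -0.9848036 ,  0.1734878 ,  0.40580921],
       [-0.99952593, -0.00270764,  0.03066908, -0.3182573 ],
       [-0.02973328, -0.17365063, -0.98435836,  0.90904093],
       [ 0.        ,  0.        ,  0.        ,  1.        ]])}
```

View pics/scene0.png

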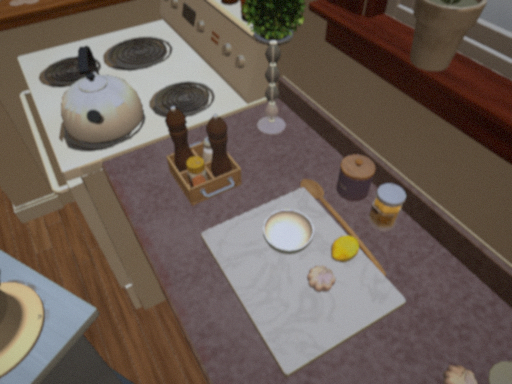

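View pics/top0.png

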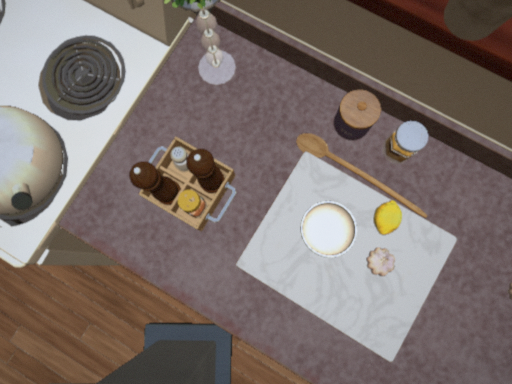

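The scene view shows the mills at (177,135) and (217,145) in the caddy and the bowl at (288,231). The top view has mill heads at (145,175) and (202,162), the caddy centre near (187,182) and the bowl at (328,229). Next I'll enlarge the caddy.

```bash
python3 - <<'E'
import cv2,numpy as np
a=cv2.imread("pics/scene0.png")[95:210,150:255];b=cv2.imread("pics/top0.png")[130:235,125:245]
a=cv2.resize(a,None,fx=3.8,fy=3.8,interpolation=cv2.INTER_CUBIC);b=cv2.resize(b,None,fx=3.3,fy=3.3,interpolation=cv2.INTER_CUBIC)
c=np.zeros((440,800,3),np.uint8);c[:a.shape[0],:a.shape[1]]=a;c[:b.shape[0],400:400+b.shape[1]]=b[:, :400]
for k in range(0,105,10):
    x=int(k*3.8);cv2.putText(c,str(150+k),(x,436),0,.3,(255,255,255));cv2.line(c,(x,0),(x,4),(0,255,0))
for k in range(0,115,10):
    y=int(k*3.8);cv2.line(c,(0,y),(6,y),(0,255,0));cv2.putText(c,str(95+k),(8,y+4),0,.3,(0,255,0))
for k in range(0,120,10):
    x=400+int(k*3.3);cv2.putText(c,str(125+k),(x,360),0,.3,(255,255,255));cv2.line(c,(x,0),(x,4),(0,255,0))
for k in range(0,105,10):
    y=int(k*3.3);cv2.line(c,(400,y),(406,y),(0,255,0));cv2.putText(c,str(130+k),(408,y+4),0,.3,(0,255,0))
cv2.imwrite("pics/crop.png",c)
E
```

```text
(no output)
```

View pics/crop.png

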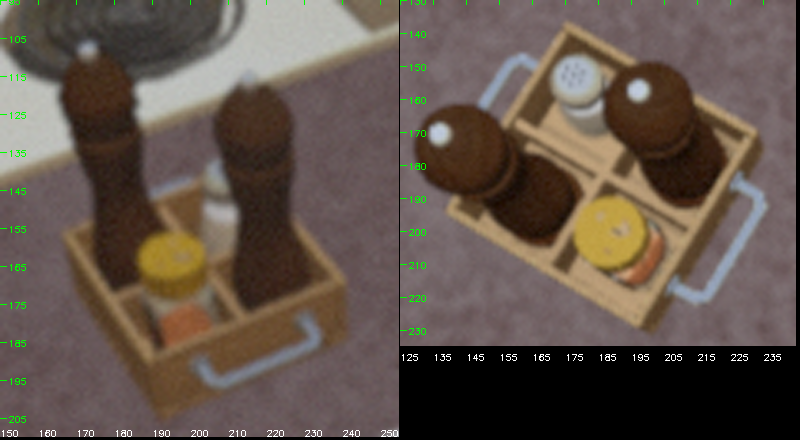

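The crop shows the steel tips at scene (173,108) and (215.5,116), and at top (137.5,171) and (197.5,157). The caddy rim corners in the top view are (176,137.5), (233,171), (199,229) and (139.5,194). In the scene view, three of them are (190.5,188), (241,169) and (167,157).

```bash
cat > h.py <<'E'
import numpy as np,cv2
from rig import *
def ray(n,p):
    c=get_calibration(n);f=192/np.tan(np.radians(c["vertical_fov"]/2));E=c["extrinsics"]
    d=E[:3,:3]@np.array([(p[0]-c["cx"])/f,(p[1]-c["cy"])/f,1]);return E[:3,3],d/np.linalg.norm(d)
def plane(n,p,z):
    o,d=ray(n,p);return o+d*(z-o[2])/d[2]
def tri(ps,pt):
    A=np.zeros((3,3));b=np.zeros(3);R=[ray("scene",ps),ray("top",pt)]
    for o,d in R:
        P=np.eye(3)-np.outer(d,d);A+=P;b+=P@o
    x=np.linalg.solve(A,b);return x,max(np.linalg.norm(np.cross(x-o,d)) for o,d in R)
E
python3 - <<'E'
from h import *
np.set_printoptions(precision=4,suppress=True)
S={n:cv2.imread(f"pics/{n}0.png") for n in("scene","top")}
print("tips");print(tri((173,108),(137.3,171)));print(tri((215.5,116),(197.5,157)))
print("heads");print(tri((175.5,119),(143.5,175)));print(tri((216.5,126),(200.5,162.5)))
print("rim");
print(tri((190.5,188),(199,229)));print(tri((241,169),(233,171)));print(tri((167,157),(139.5,194)))
c=[plane("top",p,.064) for p in((176,137.5),(233,171),(199,229),(139.5,194))];print(np.array(c),np.mean(c,0))
# bowl: rim ellipse in each
for n,(x,y,w) in {"scene":(288,231,40),"top":(328,229,45)}.items():
    im=S[n][y-w:y+w,x-w:x+w];hsv=cv2.cvtColor(im,cv2.COLOR_BGR2HSV)
    for th in (40,):
        e=cv2.Canny(im,th,100)
        m=(hsv[...,1]>45)&(hsv[...,0]<35)
        pts=cv2.convexHull(np.argwhere(m)[:,::-1].astype(np.int32))
        el=cv2.fitEllipse(pts);q=(el[0][0]+x-w,el[0][1]+y-w);print(n,q,el[1],plane(n,q,.078))
    S[n+"q"]=q
print(tri(S["sceneq"],S["topq"]))
E
```

```text
tips
(array([ 0.5679, -0.0957,  0.2294]), np.float64(0.0006275403756978605))
(array([ 0.5938, -0.1993,  0.2257]), np.float64(4.778116660862768e-05))
heads
(array([ 0.5678, -0.097 ,  0.1979]), np.float64(0.00046652702683094133))
(array([ 0.591 , -0.2007,  0.199 ]), np.float64(0.0004244263039062569))
rim
(array([ 0.4813, -0.1824,  0.0772]), np.float64(0.0012610603865189562))
(array([ 0.608 , -0.2506,  0.0655]), np.float64(0.0020377205683768575))
(array([ 0.5574, -0.0484,  0.0609]), np.float64(0.0010051483497625113))
[[ 0.6824 -0.1222  0.064 ]
 [ 0.6071 -0.2489  0.064 ]
 [ 0.4817 -0.1792  0.064 ]
 [ 0.5562 -0.0486  0.064 ]] [ 0.5819 -0.1497  0.064 ]
scene (298.93848419189453, 219.4991340637207) (68.02812957763672, 121.0707015991211) [ 0.5189 -0.4592  0.078 ]
top (173.17880249023438, 216.06317901611328) (75.39002227783203, 259.3817443847656) [ 0.5072 -0.1266  0.078 ]
(array([ 0.5106, -0.3   ,  0.109 ]), np.float64(0.16236224042689446))
```

```bash
python3 - <<'E'
import cv2,numpy as np
c=np.zeros((440,800,3),np.uint8)
for i,(n,x,y) in enumerate((("scene",288,231),("top",328,229))):
    a=cv2.resize(cv2.imread(f"pics/{n}0.png")[y-40:y+40,x-40:x+40],(400,400),interpolation=cv2.INTER_CUBIC)
    c[:400,i*400:i*400+400]=a
    for k in range(0,80,10):
        cv2.line(c,(i*400+k*5,400),(i*400+k*5,406),(0,255,0));cv2.putText(c,str(x-40+k),(i*400+k*5,420),0,.35,(0,255,0))
        cv2.line(c,(i*400,k*5),(i*400+6,k*5),(0,255,0));cv2.putText(c,str(y-40+k),(i*400+8,k*5+4),0,.35,(0,160,0))
cv2.imwrite("pics/bowl.png",c)
E
```

```text
(no output)
```

View pics/bowl.png

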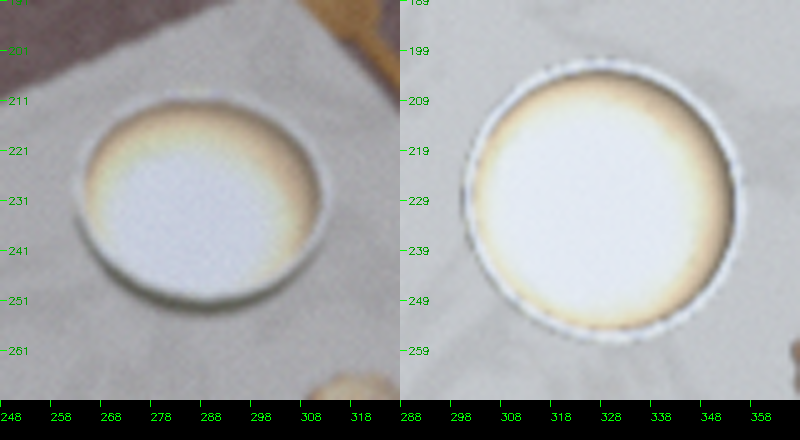

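```bash
cat >> h.py <<'E'
from scipy.spatial.transform import Rotation as R
def delta(target,yang=None):
    o=get_obs();r=R.from_quat(o["tcp_rot"]);t=r.inv().apply(np.array(target)-o["tcp_pos"])*100
    y=r.as_matrix()[:,1];a=np.degrees(np.arctan2(y[1],y[0]))
    print("clock",o["clock"],"pos",o["tcp_pos"].round(4),"shift cm",t.round(2),"yangle",a.round(2),"tilt z",r.as_matrix()[:,2].round(4),"q6",o["joints"][5].round(2),"f",o["ft_force"].round(2),"grip",o["gripper_width"],o["grasp_force"])
    if yang is not None: print("turn tool z rad",np.radians((a-yang+90)%180-90).round(4))
E
python3 - <<'E'
from h import *
np.set_printoptions(precision=4,suppress=True)
print("bowl",tri((288.3,230.5),(328.2,228.7)),plane("top",(328.2,228.7),.078),plane("scene",(288.3,230.5),.078))
print("kettle knob",tri((85,55),(20,198)))
print("bowl diam",plane("top",(300.5,228.7),.078)-plane("top",(356,228.7),.078))
delta((.568,-.0963,.46),13.3)
E
```

```text
bowl (array([ 0.4835, -0.4492,  0.0712]), np.float64(0.0006393311043330917)) [ 0.4825 -0.4476  0.078 ] [ 0.4791 -0.4517  0.078 ]
kettle knob (array([0.489 , 0.0308, 0.3683]), np.float64(0.011376053964907642))
bowl diam [-0.0006  0.1132  0.    ]
clock 0.1 pos [0.1419 0.5054 0.4042] shift cm [-57.29 -46.42  -5.54] yangle 74.31 tilt z [-0.0006 -0.001  -1.    ] q6 -0.22 f [-0.06 -0.46 -0.01] grip 0.9999880333796148 0.0
turn tool z rad 1.0649
```

Bowl centre is about (0.482, -0.449), rim at z≈0.075. I'll move with a route on the robot's side of the kettle.

```bash
python3 -m pendant '[[[-3.2,-4.3,-1.5],[0,0,0.06]],[[-6.5,-8.7,-3],[0,0,0.12]],[[-9.8,-13,-4],[0,0,0.18]],[[-13,-17.4,-5],[0,0,0.24]],[[-16.3,-21.7,-5.6],[0,0,0.3]],[[-19.6,-26,-5.6],[0,0,0.36]],[[-22.9,-30.4,-5.6],[0,0,0.43]],[[-26.2,-34.7,-5.6],[0,0,0.5]]]' 1 40; python3 - <<'E'
from h import *
delta((.31,-.2,.46),13.3)
print("bowl A", [plane("top",(66,165),z).round(3) for z in (0.05,.15)])
E
```

```text
clock: 1.1
tcp_pos: [0.3004, 0.0989, 0.4607]
tcp_rot: [0.378, 0.926, 0.0, 0.0]
ft_force: [1.2, 0.8, -0.1]
gripper_width: 1.001
grasp_force: 0.0
clock 1.1 pos [0.3004 0.0989 0.4607] shift cm [-21.62 -20.66   0.07] yangle 45.54 tilt z [ 4.e-04  0.e+00 -1.e+00] q6 -0.85 f [ 1.22  0.82 -0.13] grip 1.0010397022185675 0.0
turn tool z rad 0.5627
bowl A [array([0.624, 0.125, 0.05 ]), array([0.598, 0.073, 0.15 ])]
```

```bash
python3 -m pendant '[[[-5,-2.2,0],[0,0,0.08]],[[-10,-4.4,0],[0,0,0.16]],[[-14.8,-6.5,0],[0,0,0.24]],[[-19.3,-3.7,0],[0,0,0.32]],[[-23.8,-0.9,0],[0,0,0.4]],[[-28.3,2,0],[0,0,0.48]],[[-32.8,4.8,0],[0,0,0.563]],[[-32.8,4.8,0],[0,0,0.563]]]' 1 40; python3 - <<'E'
from h import *
delta((.568,-.0963,.338),13.3)
E
```

```text
clock: 2.1
tcp_pos: [0.5708, -0.0952, 0.4579]
tcp_rot: [0.62, 0.785, -0.001, -0.002]
ft_force: [-1.0, -0.4, -0.4]
gripper_width: 1.001
grasp_force: 0.0
clock 2.1 pos [ 0.5708 -0.0952  0.4579] shift cm [-0.07 -0.26 11.99] yangle 13.37 tilt z [-0.0037  0.0014 -1.    ] q6 -0.6 f [-0.97 -0.36 -0.42] grip 1.0013504296862554 0.0
turn tool z rad 0.0013
```

```bash
python3 -m pendant '[[[0,0,2],[0,0,0]],[[0,0,4],[0,0,0]],[[0,0,6],[0,0,0]],[[0,0,8],[0,0,0]],[[0,0,10],[0,0,0]],[[0,0,11.2],[0,0,0]],[[0,0,12.2],[0,0,0]],[[0,0,12.2],[0,0,0]]]' 1 40; python3 - <<'E'
from h import *
delta((.568,-.0963,.338),13.3)
cv2.imwrite("pics/a1.png",cv2.cvtColor(np.hstack([cv2.resize(read_camera("scene")[60:220,110:300],(400,337)),cv2.resize(read_camera("top")[90:250,90:280],(400,337))]),cv2.COLOR_RGB2BGR))
E
```

```text
clock: 3.1
tcp_pos: [0.5684, -0.0943, 0.3384]
tcp_rot: [0.62, 0.785, -0.0, -0.0]
ft_force: [-0.9, 0.6, -0.5]
gripper_width: 1.003
grasp_force: 0.0
clock 3.1 pos [ 0.5684 -0.0943  0.3384] shift cm [-0.18 -0.08  0.04] yangle 13.42 tilt z [-7.e-04  2.e-04 -1.e+00] q6 -0.6 f [-0.93  0.62 -0.5 ] grip 1.0028848228607534 0.0
turn tool z rad 0.002
```

View pics/a1.png

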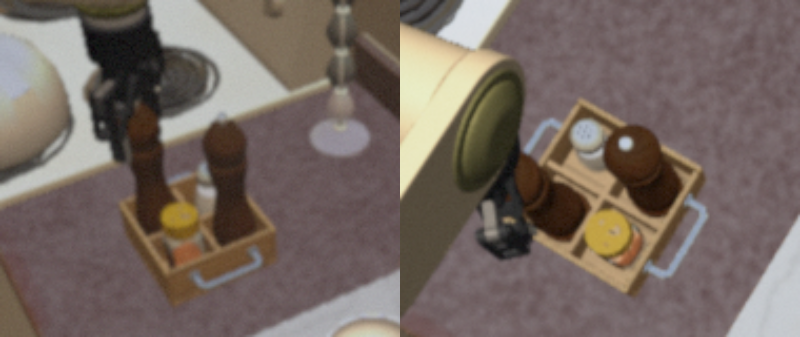

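The fingers straddle the head of the left mill: crop (140,130) in the scene view, (520,190) in the top. I'll close now.

```bash
python3 -m pendant '[[[-0.1,0,0],[0,0,0]],[[-0.1,0,0],[0,0,0]],[[-0.1,0,0],[0,0,0]],[[-0.1,0,0],[0,0,0]],[[-0.1,0,0],[0,0,0]],[[-0.1,0,0],[0,0,0]],[[-0.1,0,0],[0,0,0]],[[-0.1,0,0],[0,0,0]]]' 0 45; python3 - <<'E'
from h import *
delta((.568,-.0963,.338),13.3)
E
```

```text
clock: 4.2
tcp_pos: [0.5689, -0.0954, 0.3395]
tcp_rot: [0.62, 0.785, 0.0, 0.001]
ft_force: [0.4, 1.2, 6.1]
gripper_width: 0.564
grasp_force: 46.0
clock 4.2 pos [ 0.5689 -0.0954  0.3395] shift cm [-0.07 -0.11  0.15] yangle 13.41 tilt z [ 1.3e-03 -5.0e-04 -1.0e+00] q6 -0.6 f [0.4  1.24 6.11] grip 0.564170615460041 45.96904456615448
turn tool z rad 0.0019
```

```bash
python3 -m pendant '[[[0,0,-0.5],[0,0,0]],[[0,0,-1.5],[0,0,0]],[[0,0,-3],[0,0,0]],[[0,0,-5],[0,0,0]],[[0,0,-7],[0,0,0]],[[0,0,-8.5],[0,0,0]],[[0,0,-9.5],[0,0,0]],[[0,0,-10],[0,0,0]]]' 0 45;python3 -m pendant '[[[0,0,0],[0,0,0]],[[0,0,0],[0,0,0]],[[0,0,0],[0,0,0]],[[0,0,0],[0,0,0]],[[0,0,0],[0,0,0]],[[0,0,0],[0,0,0]],[[0,0,0],[0,0,0]],[[0,0,0],[0,0,0]]]'; python3 - <<'E'
from h import *
for i in range(6): read_camera("top"); print(get_obs()["ft_force"].round(2),get_obs()["torque"].round(3))
cv2.imwrite("pics/a2.png",cv2.cvtColor(read_camera("scene"),cv2.COLOR_RGB2BGR)[20:230,80:360])
E
```

```text
clock: 5.2
tcp_pos: [0.5688, -0.0953, 0.4391]
tcp_rot: [0.62, 0.785, 0.0, 0.0]
ft_force: [0.5, -0.4, -5.3]
gripper_width: 0.565
grasp_force: 47.4
clock: 6.2
tcp_pos: [0.5688, -0.0953, 0.4387]
tcp_rot: [0.62, 0.785, 0.0, 0.0]
ft_force: [-0.5, 0.1, -5.5]
gripper_width: 0.562
grasp_force: 47.4
[-0.04 -0.11 -5.19] [-0.029 -0.021  0.017]
[-0.96 -0.63 -5.2 ] [0.019 0.013 0.   ]
[ 0.31 -0.48 -5.14] [0.024 0.041 0.049]
[-0.32  0.33 -4.7 ] [ 0.017 -0.009 -0.016]
[ 0.19 -0.29 -6.16] [-0.017  0.004 -0.011]
[-0.25  0.88 -4.64] [0.019 0.029 0.042]
```

View pics/a2.png

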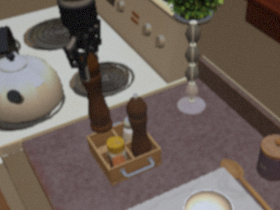

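Mill A (the left one) is lifted clear and upright, and the force reads about 5.2 N, so it looks full. I'll put it back and weigh the other.

```bash
python3 -m pendant '[[[0,0,1.5],[0,0,0]],[[0,0,3.5],[0,0,0]],[[0,0,5.5],[0,0,0]],[[0,0,7.5],[0,0,0]],[[0,0,8.8],[0,0,0]],[[0,0,9.4],[0,0,0]],[[0,0,9.8],[0,0,0]],[[0,0,9.9],[0,0,0]]]';python3 -m pendant '[[[0,0,0],[0,0,0]],[[0,0,0],[0,0,0]],[[0,0,0],[0,0,0]],[[0,0,0],[0,0,0]],[[0,0,0],[0,0,0]],[[0,0,-2],[0,0,0]],[[0,0,-5],[0,0,0]],[[0,0,-8],[0,0,0]]]' 1; python3 -m pendant '[[[0,0,-3],[0,0,0]],[[0,0,-4],[0,0,0]],[[0,0,-4],[0,0,0]],[[0,0,-4],[0,0,0]],[[0,0,-4],[0,0,0]],[[0,0,-4],[0,0,0]],[[0,0,-4],[0,0,0]],[[0,0,-4],[0,0,0]]]'; python3 - <<'E'
from h import *
delta((.5925,-.200,.46),13.3)
E
```

```text
clock: 7.55
tcp_pos: [0.5688, -0.0953, 0.3399]
tcp_rot: [0.62, 0.785, 0.0, 0.0]
ft_force: [-0.6, -0.0, -6.2]
gripper_width: 0.562
grasp_force: 47.5
clock: 8.55
tcp_pos: [0.5687, -0.0953, 0.4206]
tcp_rot: [0.62, 0.785, -0.0, -0.0]
ft_force: [0.6, 0.3, 0.4]
gripper_width: 1.005
grasp_force: 0.0
clock: 9.55
tcp_pos: [0.5688, -0.0953, 0.4596]
tcp_rot: [0.62, 0.785, -0.0, -0.0]
ft_force: [0.4, 0.1, -0.2]
gripper_width: 1.001
grasp_force: 0.0
clock 9.55 pos [ 0.5688 -0.0953  0.4596] shift cm [-10.73  -0.12  -0.04] yangle 13.41 tilt z [-1.e-04  0.e+00 -1.e+00] q6 -0.6 f [ 0.43  0.11 -0.22] grip 1.0009503440517367 0.0
turn tool z rad 0.0019
```

```bash
python3 -m pendant '[[[-3.5,0,0],[0,0,0]],[[-7,-0.1,0],[0,0,0]],[[-9.5,-0.1,0],[0,0,0]],[[-10.7,-0.1,0],[0,0,0]],[[-10.7,-0.1,0],[0,0,0]],[[-10.7,-0.1,1],[0,0,0]],[[-10.7,-0.1,3],[0,0,0]],[[-10.7,-0.1,5],[0,0,0]]]';python3 -m pendant '[[[0,0,2],[0,0,0]],[[0,0,4],[0,0,0]],[[0,0,5.5],[0,0,0]],[[0,0,6.6],[0,0,0]],[[0,0,7.1],[0,0,0]],[[0,0,7.1],[0,0,0]],[[0,0,7.1],[0,0,0]],[[0,0,7.1],[0,0,0]]]'; python3 - <<'E'
from h import *
delta((.5925,-.200,.3385),13.3)
cv2.imwrite("pics/b1.png",cv2.cvtColor(np.hstack([cv2.resize(read_camera("scene")[60:220,110:300],(400,337)),cv2.resize(read_camera("top")[90:250,90:280],(400,337))]),cv2.COLOR_RGB2BGR))
E
```

```text
clock: 10.55
tcp_pos: [0.5925, -0.1986, 0.4087]
tcp_rot: [0.619, 0.785, 0.0, -0.0]
ft_force: [0.0, -0.9, 0.3]
gripper_width: 1.002
grasp_force: 0.0
clock: 11.55
tcp_pos: [0.5926, -0.1997, 0.3391]
tcp_rot: [0.62, 0.785, 0.0, 0.0]
ft_force: [-0.5, -1.2, 0.5]
gripper_width: 0.997
grasp_force: 0.0
clock 11.55 pos [ 0.5926 -0.1997  0.3391] shift cm [-0.03 -0.02  0.06] yangle 13.4 tilt z [ 7.e-04 -4.e-04 -1.e+00] q6 -0.75 f [-0.5  -1.15  0.49] grip 0.9966428259408214 0.0
turn tool z rad 0.0018
```

View pics/b1.png

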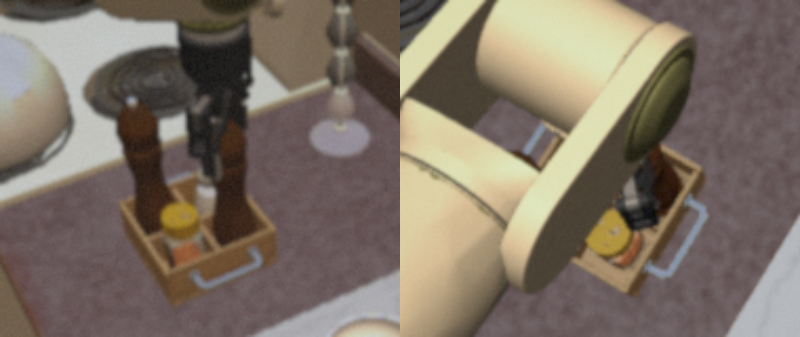

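Mill A stands back in place, its tip at about (172,108) as before. The fingers are around mill B at crop (232,130). I'll grip and lift it.

```bash
python3 -m pendant '[[[0,0,0],[0,0,0]],[[0,0,0],[0,0,0]],[[0,0,0],[0,0,0]],[[0,0,0],[0,0,0]],[[0,0,0],[0,0,0]],[[0,0,0],[0,0,0]],[[0,0,0],[0,0,0]],[[0,0,0],[0,0,0]]]' 0 45;python3 -m pendant '[[[0,0,-0.5],[0,0,0]],[[0,0,-1.5],[0,0,0]],[[0,0,-3],[0,0,0]],[[0,0,-5],[0,0,0]],[[0,0,-7],[0,0,0]],[[0,0,-8.5],[0,0,0]],[[0,0,-9.5],[0,0,0]],[[0,0,-10],[0,0,0]]]';python3 -m pendant '[[[0,0,0],[0,0,0]],[[0,0,0],[0,0,0]],[[0,0,0],[0,0,0]],[[0,0,0],[0,0,0]],[[0,0,0],[0,0,0]],[[0,0,0],[0,0,0]],[[0,0,0],[0,0,0]],[[0,0,0],[0,0,0]]]'; python3 - <<'E'
from h import *
for i in range(6): read_camera("top"); print(get_obs()["ft_force"].round(2))
E
```

```text
clock: 12.65
tcp_pos: [0.5926, -0.1997, 0.3391]
tcp_rot: [0.62, 0.785, 0.0, 0.0]
ft_force: [-0.9, 0.7, 5.6]
gripper_width: 0.569
grasp_force: 46.7
clock: 13.65
tcp_pos: [0.5926, -0.1997, 0.4391]
tcp_rot: [0.62, 0.785, 0.0, 0.0]
ft_force: [0.2, 0.3, -2.9]
gripper_width: 0.565
grasp_force: 46.7
clock: 14.65
tcp_pos: [0.5926, -0.1996, 0.4387]
tcp_rot: [0.62, 0.785, -0.0, -0.0]
ft_force: [0.1, 0.4, -1.2]
gripper_width: 0.566
grasp_force: 46.7
[-0.04 -0.81 -2.02]
[ 0.58  0.42 -2.66]
[ 0.45 -0.22 -1.68]
[-0.48  0.5  -1.3 ]
[-0.83  0.13 -1.41]
[-0.28 -0.01 -2.13]
```

B weighs about 1.9 N, so it's the light one. It goes back slowly, checking for contact before release.

```bash
python3 -m pendant '[[[0,0,1.5],[0,0,0]],[[0,0,3.5],[0,0,0]],[[0,0,5.5],[0,0,0]],[[0,0,7.5],[0,0,0]],[[0,0,8.8],[0,0,0]],[[0,0,9.5],[0,0,0]],[[0,0,9.8],[0,0,0]],[[0,0,9.9],[0,0,0]]]';python3 -m pendant '[[[0,0,0.05],[0,0,0]],[[0,0,0.1],[0,0,0]],[[0,0,0.15],[0,0,0]],[[0,0,0.15],[0,0,0]],[[0,0,0.15],[0,0,0]],[[0,0,0.15],[0,0,0]],[[0,0,0.15],[0,0,0]],[[0,0,0.15],[0,0,0]]]'
```

```text
clock: 15.95
tcp_pos: [0.5927, -0.1997, 0.34]
tcp_rot: [0.62, 0.785, 0.0, 0.0]
ft_force: [-0.6, 0.8, -1.7]
gripper_width: 0.562
grasp_force: 46.8
clock: 16.95
tcp_pos: [0.5927, -0.1997, 0.3391]
tcp_rot: [0.62, 0.785, 0.0, 0.001]
ft_force: [0.8, -1.0, 4.8]
gripper_width: 0.567
grasp_force: 47.3
```

```bash
python3 -m pendant '[[[0,0,0],[0,0,0]],[[0,0,0],[0,0,0]],[[0,0,0],[0,0,0]],[[0,0,0],[0,0,0]],[[0,0,0],[0,0,0]],[[0,0,-2],[0,0,0]],[[0,0,-5],[0,0,0]],[[0,0,-8],[0,0,0]]]' 1; python3 -m pendant '[[[0,0,-3],[0,0,0]],[[0,0,-4],[0,0,0]],[[3.5,0,-4],[0,0,0]],[[7,0.1,-4],[0,0,0]],[[9.5,0.1,-4],[0,0,0]],[[10.7,0.1,-4],[0,0,0]],[[10.7,0.1,-4],[0,0,0]],[[10.7,0.1,-4],[0,0,0]]]'; python3 - <<'E'
from h import *
delta((.5688,-.0953,.3390),13.4)
cv2.imwrite("pics/b2.png",cv2.cvtColor(np.hstack([cv2.resize(read_camera("scene")[60:220,110:300],(400,337)),cv2.resize(read_camera("top")[90:250,90:280],(400,337))]),cv2.COLOR_RGB2BGR))
E
```

```text
clock: 17.95
tcp_pos: [0.5926, -0.1996, 0.4191]
tcp_rot: [0.62, 0.785, -0.0, -0.0]
ft_force: [0.9, -1.0, -0.6]
gripper_width: 1.001
grasp_force: 0.0
clock: 18.95
tcp_pos: [0.569, -0.0961, 0.4579]
tcp_rot: [0.62, 0.785, -0.0, -0.0]
ft_force: [-0.1, -0.5, -0.2]
gripper_width: 1.001
grasp_force: 0.0
clock 18.95 pos [ 0.569  -0.0961  0.4579] shift cm [9.000e-02 1.000e-02 1.189e+01] yangle 13.36 tilt z [-3.e-04 -2.e-04 -1.e+00] q6 -0.6 f [-0.1  -0.47 -0.18] grip 1.0008686317546436 0.0
turn tool z rad -0.0007
```

View pics/b2.png

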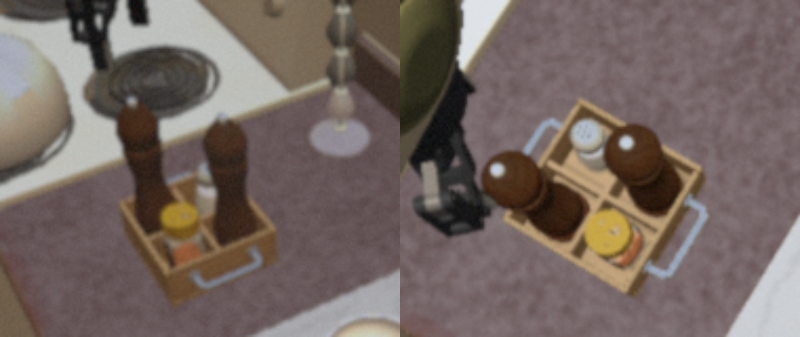

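Mill B is upright in its own compartment, tip at the original pixel position of about (197,157) in the top view, and A stands too. Now I'll take A.

```bash
python3 -m pendant '[[[0,0,2.5],[0,0,0]],[[0,0,5],[0,0,0]],[[0,0,7.5],[0,0,0]],[[0,0,9.5],[0,0,0]],[[0,0,11],[0,0,0]],[[0,0,12],[0,0,0]],[[0,0,12],[0,0,0]],[[0,0,12],[0,0,0]]]' 1;python3 -m pendant '[[[0,0,0],[0,0,0]],[[0,0,0],[0,0,0]],[[0,0,0],[0,0,0]],[[0,0,0],[0,0,0]],[[0,0,0],[0,0,0]],[[0,0,0],[0,0,0]],[[0,0,0],[0,0,0]],[[0,0,0],[0,0,0]]]' 0 50;python3 -m pendant '[[[0,0,-0.5],[0,0,0]],[[0,0,-1.5],[0,0,0]],[[0,0,-3],[0,0,0]],[[0,0,-5],[0,0,0]],[[0,0,-7],[0,0,0]],[[0,0,-9],[0,0,0]],[[0,0,-11],[0,0,0]],[[0,0,-12],[0,0,0]]]'; python3 - <<'E'
from h import *
delta((.482,-.449,.46),13.4)
E
```

```text
clock: 20.05
tcp_pos: [0.5689, -0.0954, 0.3389]
tcp_rot: [0.62, 0.785, 0.0, 0.001]
ft_force: [0.1, 0.3, -0.2]
gripper_width: 0.998
grasp_force: 0.0
clock: 21.05
tcp_pos: [0.5689, -0.0953, 0.339]
tcp_rot: [0.62, 0.785, 0.0, 0.001]
ft_force: [-0.3, -0.5, 5.6]
gripper_width: 0.566
grasp_force: 51.0
clock: 22.05
tcp_pos: [0.5686, -0.0953, 0.4599]
tcp_rot: [0.62, 0.785, 0.0, 0.001]
ft_force: [0.2, -1.1, -5.7]
gripper_width: 0.564
grasp_force: 52.5
clock 22.05 pos [ 0.5686 -0.0953  0.4599] shift cm [-32.4  -16.63  -0.  ] yangle 13.41 tilt z [ 1.8e-03 -7.0e-04 -1.0e+00] q6 -0.6 f [ 0.2  -1.11 -5.67] grip 0.5635725139228126 52.46016461402178
turn tool z rad 0.0001
```

```bash
python3 -m pendant '[[[-0.8,-1.5,-0.5],[0,0,0]],[[-2.5,-4.5,-1.5],[0,0,0]],[[-4.5,-8,-2],[0,0,0]],[[-6.3,-11.5,-2],[0,0,0]],[[-8.5,-14,-2],[0,0,0]],[[-11.5,-14.8,-2],[0,0,0]],[[-15,-15.2,-2],[0,0,0]],[[-18.5,-15.5,-2],[0,0,0]]]';python3 -m pendant '[[[-3.5,-0.3,0],[0,0,0]],[[-6.7,-0.6,0],[0,0,0]],[[-9.5,-0.8,0.5],[0,0,0]],[[-11.7,-1,1],[0,0,0]],[[-13,-1.1,2],[0,0,0]],[[-13.8,-1.1,3],[0,0,0]],[[-13.9,-1.1,4],[0,0,0]],[[-13.9,-1.1,4.2],[0,0,0]]]'; python3 -m pendant '[[[0,0,0],[0,0,0]],[[0,0,0],[0,0,0]],[[0,0,0],[0,0,0]],[[0,0,0],[0,0,0]],[[0,0,0],[0,0,0]],[[0,0,0],[0,0,0]],[[0,0,0],[0,0,0]],[[0,0,0],[0,0,0]]]'; python3 - <<'E'
from h import *
delta((.482,-.449,.438),13.4)
c=np.zeros((440,800,3),np.uint8)
for i,(n,x,y,w) in enumerate((("scene",268,195,80),("top",310,229,80))):
    a=cv2.resize(cv2.cvtColor(read_camera(n),cv2.COLOR_RGB2BGR)[y-w:y+w,x-w:x+w],(400,400),interpolation=cv2.INTER_CUBIC)
    c[:400,i*400:i*400+400]=a
cv2.imwrite("pics/f.png",c)
E
```

```text
clock: 23.05
tcp_pos: [0.4599, -0.3127, 0.4779]
tcp_rot: [0.62, 0.785, -0.0, -0.001]
ft_force: [0.4, 0.3, -4.5]
gripper_width: 0.561
grasp_force: 53.3
clock: 24.05
tcp_pos: [0.4825, -0.4485, 0.4353]
tcp_rot: [0.62, 0.785, 0.0, -0.001]
ft_force: [0.6, 0.9, -5.1]
gripper_width: 0.562
grasp_force: 53.3
clock: 25.05
tcp_pos: [0.4824, -0.449, 0.4362]
tcp_rot: [0.62, 0.785, -0.0, 0.0]
ft_force: [-0.2, 0.2, -5.7]
gripper_width: 0.562
grasp_force: 53.3
clock 25.05 pos [ 0.4824 -0.449   0.4362] shift cm [ 0.01 -0.04 -0.18] yangle 13.41 tilt z [ 0. -0. -1.] q6 -1.16 f [-0.21  0.22 -5.75] grip 0.5623508156708377 53.33757050335407
turn tool z rad 0.0001
```

View pics/f.png

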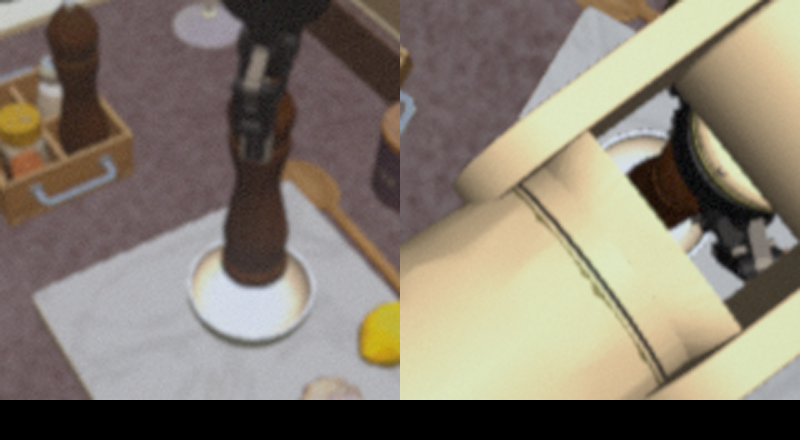

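```bash
python3 - <<'E'
from h import *
print("foot",plane("scene",(289.8,219.4),.107))
c=get_calibration("scene");E=np.linalg.inv(c["extrinsics"]);f=192/np.tan(np.radians(c["vertical_fov"]/2))
for z,rad in((.107,.029),(.078,.0575)):
    t=np.linspace(0,6.28,60);P=np.c_[.4824+rad*np.cos(t),-.449+rad*np.sin(t),0*t+z]@E[:3,:3].T+E[:3,3]
    u=P[:,0]/P[:,2]*f+c["cx"];v=P[:,1]/P[:,2]*f+c["cy"]
    print(z,"expected crop px: x",(u.min()-188)*2.5,(u.max()-188)*2.5,"y",(v.min()-115)*2.5,(v.max()-115)*2.5)
E
```

```text
foot [ 0.48753662 -0.44958752  0.107     ]
0.107 expected crop px: x 218.051158598404 284.68993590970695 y 239.3113505146556 291.42142814879406
0.078 expected crop px: x 185.39959682097177 314.3864618922973 y 235.87739972774813 338.57068196116046
```

The picture shows the mill upright over the bowl with a visible gap. Its foot spans crop x 222–288 with the bottom at y 285, so it sits about 3 mm towards +x. I'll correct that by 2 mm, let it settle and hand in.

```bash
python3 -m pendant '[[[0,-0.1,0],[0,0,0]],[[0,-0.2,0],[0,0,0]],[[0,-0.2,0],[0,0,0]],[[0,-0.2,0],[0,0,0]],[[0,-0.2,0],[0,0,0]],[[0,-0.2,0],[0,0,0]],[[0,-0.2,0],[0,0,0]],[[0,-0.2,0],[0,0,0]]]'; python3 -m pendant '[[[0,0,0],[0,0,0]],[[0,0,0],[0,0,0]],[[0,0,0],[0,0,0]],[[0,0,0],[0,0,0]],[[0,0,0],[0,0,0]],[[0,0,0],[0,0,0]],[[0,0,0],[0,0,0]],[[0,0,0],[0,0,0]]]'; python3 -c "
from rig import close_job
print(close_job())"
```

```text
clock: 26.15
tcp_pos: [0.4805, -0.4495, 0.4362]
tcp_rot: [0.62, 0.785, 0.0, 0.0]
ft_force: [0.9, 0.2, -5.8]
gripper_width: 0.56
grasp_force: 53.3
clock: 27.15
tcp_pos: [0.4805, -0.4495, 0.4362]
tcp_rot: [0.62, 0.785, -0.0, 0.0]
ft_force: [0.3, -0.8, -5.6]
gripper_width: 0.564
grasp_force: 53.3
the job is handed in; nothing more can be done
None
```

I lifted and weighed both mills, set the lighter one (mill_b, about 1.9 N) back upright in its compartment, and handed in at 27 s with the full one (mill_a, about 5.2 N) held still over the bowl, its foot about 3 cm above the rim and centred to within a few millimetres.

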